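Clamp a label pad into the corner of the stamping jig

ROBOT

A 7-joint arm with a two-finger parallel gripper is mounted at the origin on a cart in front of the work surface, level with it; the furniture and walls round the work are solid. World frame = base frame: x ahead of the robot, y to its left, z up, the work surface at z = 0. Lengths are in m, angles in rad, forces in N, time in s.
With the tool pointing down it reaches from about 0.425 to 0.925 m from the base axis. Payload 6.8 kg.
Tool frame: the origin (TCP) lies at the very end of the fingers, on their centre line; the grasp point (between the pads) lies 19 mm behind it; z points along the fingers, y is the line along which they close (so a half turn about z gives the same grasp; the last joint's range is limited). The gripper opens to 85 mm and grips with 20 to 120 N. Pads are 22 mm wide; open, the fingers measure 114 mm over their backs; the gripper's body (76 mm by 85 mm) begins 54 mm behind the grasp point. The pads swing forward as they close: fully open they stand 13 mm farther back than shut.
Start: joints at [1.235, 0.477, 0.022, 1.555, -0.011, 1.109, -0.083], TCP at [0.152, -0.658, 0.231] pointing down, gripper open.
Joint ranges: [-2.96, 2.96], [-0.34, 2.1], [-1.41, 1.46], [0.24, 2.44], [-1.37, 4.51], [0.17, 1.92], [-2.96, 2.96]. Speed limits (rad/s): [2.39, 2.39, 3.14, 3.14, 3.14, 3.14, 3.14].

INTERFACE

Orientations are given as a unit quaternion [w, x, y, z].
In Python, from station import bot gives the robot as it stands.
- The arm moves only by the tool nudge_tcp, called after "Request:" as name(argument=value, ...) on one line, values as JSON. Schema: {"type":"object","properties":{"deltas":{"type":"object","properties":{"x":{"type":"array","items":{"type":"number"},"minItems":1,"maxItems":20},"y":{"type":"array","items":{"type":"number"},"minItems":1,"maxItems":20},"z":{"type":"array","items":{"type":"number"},"minItems":1,"maxItems":20},"yaw":{"type":"array","items":{"type":"number"},"minItems":1,"maxItems":20},"jaw":{"type":"array","items":{"type":"number"},"minItems":1,"maxItems":20}},"additionalProperties":false,"required":["x","y","z","yaw","jaw"]},"force":{"type":"number"},"only":{"type":"string"},"quiet":{"type":"boolean"},"lines":{"type":"string"}},"required":["deltas"],"additionalProperties":false}. deltas is an object with one list for each field, all of the same length, 1 to 20, a row being the entries at one place: x, y, z (the shift in shares of the most that a row can go, 1 being 50 mm), yaw (a turn about the tool's z in parts of the range, where 1.0 means 60 degrees), jaw (the opening from 0.0 (shut) to 1.0 (fully open)); each row shifts and turns the commanded pose from where the row before left it, along the tool's axes as they then stand; what a row does not reach is not made up. A row lasts 1/10 s, in which the tool goes at most 0.05 m and 0.15 rad, less where a joint would pass 70% of its speed; a pose out of reach is approached as far as the arm can. The fingers move at their own pace and stop on an object; force is the grip in N (left out, the last holds). Time passes only in rows, so rows that do not move let the fingers close. The tool returns the time, the measured TCP pose, the force, the opening and the grip force at its end. only (a regular expression) keeps the lines of the reply that match it, lines (a string "A,B") keeps lines A to B, and quiet returns only ok. Input that does not fit is refused with a message, and nothing moves.
- bot.get_obs(): the state, without advancing time (a new reading comes with each control period).
- bot.read_camera(name): name is "scene" or "side" or "wrist"; returns the picture (400x640x3 uint8, blue, green, red); there is no depth.
- bot.camera_info(name): a dict with "vertical_fov" (degrees; the focal length in pixels is half the picture's height over the tangent of half this angle, whatever the lens; pixels are square), "cx", "cy" (the principal point, pixels), "k1" (the pictures are not rectified: a ray, as slopes to the right and down, at radius r is drawn at 1 + k1 r^2 times it, then the intrinsics apply), "view" (4x4, takes a point from world to camera coordinates); the wrist camera has in their place "hand_eye" (4x4, takes a point from camera to tool coordinates, whose origin is the TCP and whose axes are the flange's). Camera axes: x right, y up, looking along -z (the intrinsics and any distortion apply to the point x, -y, -z); pixel columns grow to the right and rows downward; lengths in m; the calibration is good to about 2 mm. A picture is of the moment at which its call begins: read the wrist's pose just before it. camera_info takes no time and is no camera call.
- bot.hand_in(): hands the job in; it is judged then, once.
The state is a dict: "t": time; "q": joint angles; "joint_vel": joint speeds; "joint_torque": joint torques, N m; "eef_pos": TCP position; "tool_rot": TCP orientation; "contact_force": force on the tool from outside, world axes, zero at the start; "torque": the same for the moment, N m; "gripper_width": opening from 0.0 (shut) to 1.0 (fully open); "grasp_force": force on a finger pad.
Only numpy, scipy, OpenCV 4.12 (cv2) and the standard library are available. Lean on these libraries where they do the work, as an engineer would, in place of code of your own. Each camera call takes 0.05 s, during which the arm holds its last target. There are 200 camera calls.

TASK

Lay the pad of use-by labels flat on the stamping jig in front of the sliding jaw, one long side towards the long stop (the one made of two blocks) and one end towards the short stop. Then slide the jaw by its knob until it drives the pad fully into the corner, tight against both stops at once, and finish while still holding the knob and pushing firmly, so that both contacts stay closed. Do not disturb the sauce bottles, foil cups and kitchen timer.

Things in the scene. Friction and masses are not known exactly. Their poses are not given: they have to be found in the camera images.
- label_pad: the pad of use-by labels: a rigid white block, 44 (its x) x 61 (its y) x 15 mm high, about 50 g, lying flat on the worktop left of the jig. Origin: centre of the underside. It looks the same turned by half a turn, and either way round is good
- jig: stamping jig, fixed: aluminium plate 220 (x) x 140 (y) x 8 mm; jaw at the near (-x) end, two stops at the far end. Origin on the worktop under mid length, 4 mm right of mid width; plate top at z = 8 mm. The jaw slides along the jig's +x on its line y = +12 mm to the stops' corner, whose faces stand at 45 degrees to that line. Rails 12 mm high flank the jaw, x = -109 to -47 mm
- long_stop: long stop, left of the corner: two steel blocks 12 mm high, 11 thick, in line, a 44 mm gap between for a finger. Origin: the corner point of both stop faces, on the plate top (jig x = +88, y = 0 mm); axes turned +45 degrees from the jig's. Face: plane x = 0, y = 2-9 and 53-70 mm, inside towards -x. Pad home: centre at x = -22, y = +30.5 mm here, pad y along this y, either way round
- short_stop: the short stop, on the right of the corner: one steel block 36 mm long, 12 mm high, 11 mm thick. Same origin and axes as the long stop; its face is the plane y = 0, from x = -40 to -4 mm; the inside is on the +y side
- jaw (a joint): travel of the jaw in m: 0 fully back, grows as it slides to the corner, 0.050 when the pad is home, 0.062 at its end. It slides with about 2.5 N of friction, no spring, and stays where it is left; a total push of about 15 N on the knob is ample
- jaw_nose: mouth of the jaw: right-angled V 15 mm high, open towards the corner, arms about 20 mm long; takes the pad's free corner (diagonally across from the stops' corner). It floats up to 9 mm sideways on a weak spring, so its push is shared by both stops. Polished, like the stops. Origin: inner vertex of the V, on the plate top; axes as the jig's. At travel 0 it is at x = -36, y = +12 mm of the jig
- jaw_knob: the black upright knob on the jaw: 20 (along the sliding direction, its x) x 26 x 36 mm high. Origin: centre of its underside, 23 mm above the worktop, on the top of the steel carriage, 35 mm behind the vertex of the V; axes as the jig's
- sauce_left: squeeze bottle, 54 mm across, 200 mm high, at the back; leave it alone. Origin: centre of the underside
- sauce_right: another squeeze bottle, 54 mm across, 200 mm high, at the back right; leave it alone. Origin: centre of the underside
- foil_cups: stack of foil cups, 60 mm across, 49 mm high, at the back; leave it alone. Origin: centre of the underside
- kitchen_timer: wind-up timer, 62 x 62 x 42 mm, near the robot; leave it alone. Origin: centre of the underside

How it is judged:
On the way:
1. the pad lies on the jig's plate in front of the corner, let go (z of label_pad in the frame of long_stop between -0.003 and 0.003 m and horizontal distance between label_pad and long_stop below 0.09 m and contact force between label_pad and the fingers below 0.05 N), for 0.2 s.
At the end, for the whole second after the job is handed in: the pad lies flat on the plate, within 2.5 mm and 3.5 degrees of home, its long side on the long stop and its end on the short stop, with more than 2 N on each stop and on the jaw mouth; the fingers still hold the knob (over 1 N) and do not touch the pad (contact force between label_pad and long_stop above 2 N and contact force between label_pad and short_stop above 2 N and contact force between label_pad and jaw_nose above 2 N and contact force between the fingers and jaw_knob above 1 N and contact force between label_pad and the arm below 0.1 N and contact force between label_pad and the fingers below 0.1 N and x of label_pad in the frame of long_stop between -0.0245 and -0.0195 m and y of label_pad in the frame of long_stop between 0.028 and 0.033 m and z of label_pad in the frame of long_stop between -0.003 and 0.003 m and angle between the y axis of label_pad and the y axis of long_stop, either way round below 0.06 rad and angle between label_pad's own z axis and vertical below 0.06 rad and linear speed of label_pad below 0.01 m/s); the arm keeps its last pose, push and grip.
It fails at once if a bystander (sauce bottle, foil cups or timer) is moved by more than 3 cm (distance of any of sauce_left, sauce_right, foil_cups, kitchen_timer from where it was at the start of the episode above 0.03 m).
It also fails if it takes over 48 s, if anything falls off the work surface, if the arm or the gripper's body presses on something with over 40 N, if the wrist force passes 120 N, or if a joint passes its speed limit or range.

## Working session

There is one attempt and no reset: what is moved stays moved. The work goes in short steps, Python scripts to look and compute and a tool call to move; the robot and the scene stay as the last step left them, time stands still between calls to the robot, and variables do not carry over. Pictures are saved under pics/ and viewed, at most 10 in all, crops included, and the job is handed in when it is done.

```bash
ls; mkdir -p pics; cat > h.py <<'E'
import numpy as np, cv2
from scipy.spatial.transform import Rotation as R
from station import bot
def tool():
    o=bot.get_obs(); T=np.eye(4); q=o['tool_rot']; T[:3,:3]=R.from_quat([q[1],q[2],q[3],q[0]]).as_matrix(); T[:3,3]=o['eef_pos']; return T
def cam(n,T=None):
    i=bot.camera_info(n); f=200/np.tan(np.radians(i['vertical_fov'])/2)
    V=np.array(i['view']) if 'view' in i else np.linalg.inv(T@np.array(i['hand_eye']))
    return f,i['cx'],i['cy'],i['k1'],V
def proj(c,P):
    f,cx,cy,k,V=c; P=np.atleast_2d(P); p=P@V[:3,:3].T+V[:3,3]
    s=np.c_[p[:,0],-p[:,1]]/(-p[:,2:3]); s=s*(1+k*(s**2).sum(1,keepdims=True)); return s*f+[cx,cy]
def unproj(c,uv,z):
    f,cx,cy,k,V=c; d=(np.atleast_2d(uv)-[cx,cy])/f; s=d.copy()
    for _ in range(30): s=d/(1+k*(s**2).sum(1,keepdims=True))
    r=np.c_[s[:,0],-s[:,1],-np.ones(len(s))]@V[:3,:3]; o=-V[:3,:3].T@V[:3,3]
    return o+r*((z-o[2])/r[:,2])[:,None]
E
python3 - <<'E'
from h import *
T=tool();print(bot.get_obs())
for n in ['scene','side','wrist']:
    cv2.imwrite(f'pics/{n}0.png',bot.read_camera(n)); print(n,bot.camera_info(n))
print(bot.get_obs()['t'])
E
```

```text
pics
station.py
{'t': 0.0, 'q': array([ 1.23485997,  0.47782608,  0.02231872,  1.55647586, -0.01146659,
        1.10929826, -0.08309919]), 'joint_vel': array([ 1.81763938e-03, -9.26058324e-04,  2.21533949e-03,  7.46079811e-04,
       -1.27416718e-03, -4.24801215e-04,  5.88856162e-05]), 'joint_torque': array([-1.04982093e-03, -5.96454155e+01,  1.60773374e+00, -2.81196588e+01,
        1.24791704e-02,  9.35071061e-03,  4.14354042e-05]), 'eef_pos': array([ 0.1523127 , -0.65696813,  0.2302976 ]), 'tool_rot': array([-9.21070477e-04,  9.93514732e-01,  1.13699581e-01, -1.86537603e-04]), 'contact_force': array([-0.26210328,  0.0396641 ,  0.34368054]), 'torque': array([0.03980305, 0.00017745, 0.00932086]), 'grasp_force': 0.0, 'gripper_width': 0.9984926661172203}
scene {'vertical_fov': 56.49410161794001, 'cx': 317.2445442595648, 'cy': 195.62607655768045, 'k1': -0.034007717106862304, 'view': array([[ 0.82615889, -0.56332758, -0.01111431, -0.41018837],
       [ 0.41313805,  0.59224688,  0.69178073, -0.30852886],
       [-0.38311675, -0.57611254,  0.72202209, -0.6327264 ],
       [ 0.    
[... 201 characters left out ...]
6361667,  0.01964631, -0.57286765],
       [-0.05489906,  0.6191295 ,  0.78336757, -0.06418324],
       [ 0.03767162, -0.78270785,  0.62124816, -1.05536242],
       [ 0.        ,  0.        ,  0.        ,  1.        ]])}
wrist {'vertical_fov': 70.56224317407616, 'cx': 325.2827787555788, 'cy': 196.21619091584495, 'k1': -0.05115103642987049, 'hand_eye': array([[-4.14819833e-05,  9.63118935e-01,  2.69076041e-01,
         6.84157069e-02],
       [ 9.99999831e-01,  1.95975670e-04, -5.47302177e-04,
        -6.26739639e-04],
       [-5.79849447e-04,  2.69075972e-01, -9.63118780e-01,
        -1.42317835e-01],
       [ 0.00000000e+00,  0.00000000e+00,  0.00000000e+00,
         1.00000000e+00]])}
0.15
```

View pics/scene0.png

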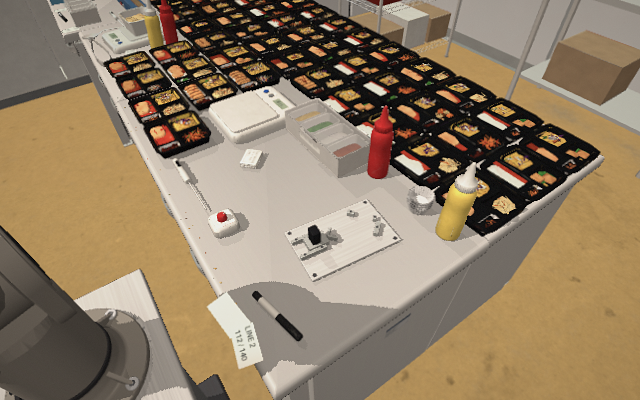

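View pics/side0.png

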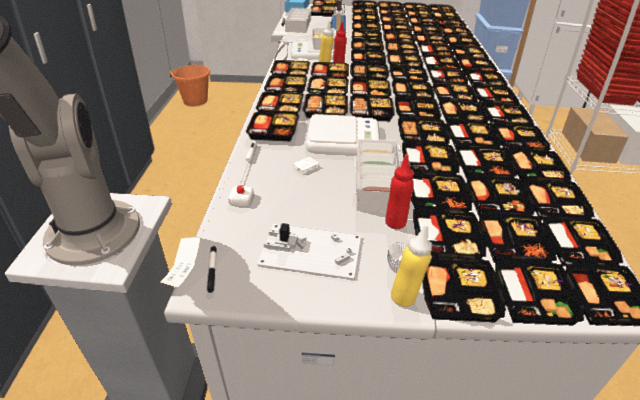

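Scene view: pad at about (252,158), timer (222,222), jig plate corners around (287,236), (369,200), (403,239), (315,280). Side view: pad at (306,166), jig around (310,252). Next I enlarge these areas.

```bash
python3 - <<'E'
from h import *
s=cv2.imread('pics/scene0.png'); d=cv2.imread('pics/side0.png')
z=lambda im,x,y,w,h,k: cv2.resize(im[y:y+h,x:x+w],None,fx=k,fy=k,interpolation=cv2.INTER_CUBIC)
out=np.zeros((600,800,3),np.uint8)
out[:384,:520]=z(s,280,194,130,96,4)           # scene jig x4
out[:240,520:800]=z(s,234,140,35,30,8)         # scene pad x8
out[240:480,520:800]=z(d,289,151,35,30,8)      # side pad x8
out[384:600,:520]=z(d,244,222,130,54,4)           # side jig x4
cv2.imwrite('pics/crop1.png',out)
for n,uv in [('scene',[(252,158),(287,236),(369,200),(403,239),(315,280),(222,224)]),('side',[(306,166),(269,226),(363,231),(357,278),(260,266),(241,198)])]:
    print(n,unproj(cam(n),uv,0.008).round(3).tolist())
E
```

```text
scene [[0.507, 0.331, 0.008], [0.448, 0.048, 0.008], [0.667, 0.028, 0.008], [0.653, -0.105, 0.008], [0.437, -0.08, 0.008], [0.343, 0.162, 0.008]]
side [[0.507, 0.326, 0.008], [0.441, 0.051, 0.008], [0.671, 0.053, 0.008], [0.657, -0.102, 0.008], [0.442, -0.084, 0.008], [0.349, 0.157, 0.008]]
```

View pics/crop1.png

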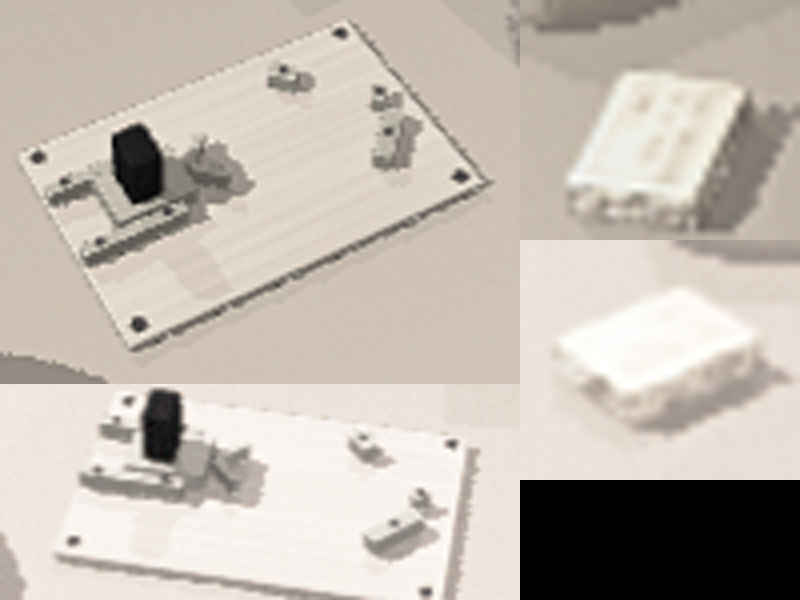

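```bash
python3 - <<'E'
from h import *
from scipy.optimize import least_squares
S=cam('scene');D=cam('side')
a=lambda L,o,k,b: (np.array(L,float)-o)/k+b-0.5*(1-1/k)
js=a([(20,155),(350,20),(490,183),(132,350)],(0,0),4,(280,194))
P=unproj(S,js,0.008);print('jig scene',P.round(4).tolist())
print('lens',[np.linalg.norm(P[i]-P[(i+1)%4]).round(4) for i in range(4)])
jd=a([(465,437),(57,556)],(0,384),4,(244,222));Q=unproj(D,jd,0.008);print('side TR,BL',Q.round(4).tolist())
# fit jig: corners local x+-.11, y: +.074..-.066
loc=np.array([(-.11,.074),(.11,.074),(.11,-.066),(-.11,-.066)])
def W(p,l): c,s=np.cos(p[2]),np.sin(p[2]); return np.c_[p[0]+c*l[:,0]-s*l[:,1],p[1]+s*l[:,0]+c*l[:,1]]
h=lambda X,z:np.c_[X,np.full(len(X),z)]
f=lambda p:np.r_[(proj(S,h(W(p,loc),.008))-js).ravel(),(proj(D,h(W(p,loc[[1,3]]),.008))-jd).ravel()]
r=least_squares(f,[.55,-.03,0]);print('jig',r.x.round(4),r.fun.round(1))
ps=a([(625,72),(745,85),(690,198),(568,180)],(520,0),8,(234,140));A=unproj(S,ps,.015)
pd=a([(555,345),(685,290),(765,345),(625,392)],(520,240),8,(289,151));B=unproj(D,pd,.015)
for X in(A,B):print('pad',X.round(4).tolist(),X.mean(0).round(4),[np.linalg.norm(X[i]-X[(i+1)%4]).round(4) for i in range(4)],np.degrees(np.arctan2(*(X[0]-X[3]+X[1]-X[2])[1::-1])),np.degrees(np.arctan2(*(X[1]-X[0]+X[2]-X[3])[1::-1])))
print(tool().round(3))
E
```

```text
jig scene [[0.4488, 0.0596, 0.008], [0.6665, 0.0344, 0.008], [0.6509, -0.1047, 0.008], [0.4313, -0.0793, 0.008]]
lens [np.float64(0.2191), np.float64(0.14), np.float64(0.2211), np.float64(0.14)]
side TR,BL [[0.6636, 0.0381, 0.008], [0.4364, -0.0803, 0.008]]
jig [ 0.5492 -0.026  -0.1083] [-0.3  0.2 -0.3 -0.3 -0.2 -0.5  0.7 -0.2  1.2  0.7 -1.6 -0.3]
pad [[0.5106, 0.3673, 0.015], [0.5414, 0.337, 0.015], [0.4984, 0.2955, 0.015], [0.4692, 0.3271, 0.015]] [0.5049 0.3317 0.015 ] [np.float64(0.0432), np.float64(0.0597), np.float64(0.043), np.float64(0.0577)] 44.05508990179549 -45.91900401562854
pad [[0.4683, 0.3246, 0.015], [0.5125, 0.3667, 0.015], [0.545, 0.3317, 0.015], [0.4969, 0.2961, 0.015]] [0.5057 0.3297 0.015 ] [np.float64(0.0611), np.float64(0.0478), np.float64(0.0598), np.float64(0.0404)] 133.9375010011605 40.12094843904416
[[ 0.974  0.226 -0.     0.152]
 [ 0.226 -0.974  0.001 -0.657]
 [-0.    -0.001 -1.     0.231]
 [ 0.     0.     0.     1.   ]]
```

The rows are not in the units I measure in: shifts go in shares of 50 mm and turns go in shares of 60 degrees. I convert before sending: 0.033 m is 0.66, -0.0143 m is -0.286.

Request:
nudge_tcp(deltas={"x": [0.66,0.66,0.66,0.66,0.66,0.66,0.66,0.66,0.66,0.66,0.66,0.66,0],"y": [-0.286,-0.286,-0.286,-0.286,-0.286,-0.286,-0.286,-0.286,-0.286,-0.286,-0.286,-0.286,0],"z": [0,0,0,0,0,0,0,0,0,0,0,0,0],"yaw": [0,0,0,0,0,0,0,0,0,0,0,0,0],"jaw": [1,1,1,1,1,1,1,1,1,1,1,1,1]})

```text
t: 1.45
eef_pos: [0.5047, -0.3952, 0.231]
tool_rot: [-0.001, 0.993, 0.118, 0.001]
contact_force: [1.1, 0.5, 0.1]
gripper_width: 1.001
grasp_force: 0.0
```

To row units: -0.035 m is -0.7, 0.008 m is 0.16.

Request:
nudge_tcp(deltas={"x": [0.16,0.16,0.16,0.16,0.16,0.16,0.16,0.16,0.16,0.16,0.16],"y": [-0.7,-0.7,-0.7,-0.7,-0.7,-0.7,-0.7,-0.7,-0.7,-0.7,-0.7],"z": [0,0,0,0,0,0,0,0,0,0,0],"yaw": [0,0,0,0,0,0,0,0,0,0,0],"jaw": [0.9,0.9,0.9,0.9,0.9,0.9,0.9,0.9,0.9,0.9,0.9]})

```text
t: 2.55
eef_pos: [0.4978, -0.0053, 0.2313]
tool_rot: [0.0, 0.994, 0.113, -0.0]
contact_force: [0.3, 0.4, 0.7]
gripper_width: 0.899
grasp_force: 0.0
```

```bash
python3 - <<'E'
from h import *
T=tool(); im=bot.read_camera('wrist'); cv2.imwrite('pics/wjig.png',im); np.save('Tjig.npy',T); print(T.round(4), bot.get_obs()['q'].round(2))
E
```

```text
[[ 9.744e-01  2.250e-01 -0.000e+00  4.978e-01]
 [ 2.250e-01 -9.744e-01 -4.000e-04 -5.300e-03]
 [-1.000e-04  4.000e-04 -1.000e+00  2.313e-01]
 [ 0.000e+00  0.000e+00  0.000e+00  1.000e+00]] [ 0.16  0.21 -0.33  1.95  0.07  0.99 -1.54]
```

```bash
python3 - <<'E'
from h import *
im=cv2.imread('pics/wjig.png');T=np.load('Tjig.npy');C=cam('wrist',T)
p=[.5492,-.026,-.1083];c,s=np.cos(p[2]),np.sin(p[2])
W=lambda x,y,z:[p[0]+c*x-s*y,p[1]+s*x+c*y,z]
k=.70711
pts=[W(x,y,.008) for x,y in[(-.11,.074),(.11,.074),(.11,-.066),(-.11,-.066)]]
def L(x,y,z):return W(.088+k*(x-y),k*(x+y),z)
pts+=[L(0,.002,.02),L(0,.009,.02),L(0,.053,.02),L(0,.07,.02),L(-.04,0,.02),L(-.004,0,.02),W(-.036,.012,.023),W(-.071+.01,.012,.059),W(-.081,.012,.059)]
for u,v in proj(C,pts): cv2.drawMarker(im,(int(round(u)),int(round(v))),(0,0,255),cv2.MARKER_CROSS,9,1)
cv2.imwrite('pics/wjig2.png',im)
E
```

```text
(no output)
```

View pics/wjig2.png

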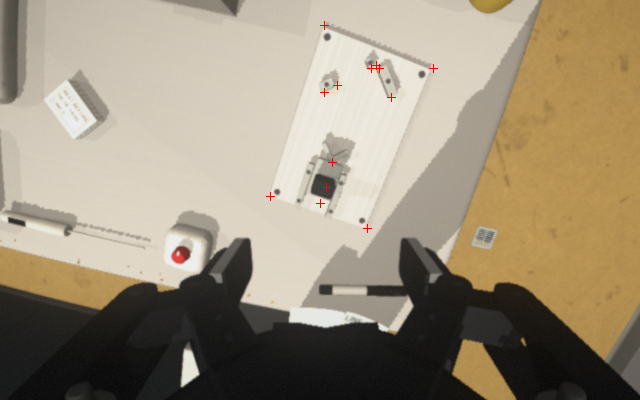

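To row units: -0.035 m is -0.7, 0.008 m is 0.16, -0.13 rad is -0.1241.

Request:
nudge_tcp(deltas={"x": [0.16,0.16,0.16,0.16,0.16,0.16,0.16,0,0,0,0,0],"y": [-0.7,-0.7,-0.7,-0.7,-0.7,-0.7,-0.7,0,0,0,0,0],"z": [0,0,0,0,0,0,0,0,0,0,0,0],"yaw": [0,0,0,0,0,0,0,-0.1241,-0.1241,-0.1241,-0.1241,0],"jaw": [0.9,0.9,0.9,0.9,0.9,0.9,0.9,0.9,0.9,0.9,0.9,0.9]})

```text
t: 3.8
eef_pos: [0.4976, 0.2444, 0.231]
tool_rot: [0.0, 0.931, 0.365, -0.0]
contact_force: [-1.1, 0.3, -0.3]
gripper_width: 0.902
grasp_force: 0.0
```

```bash
python3 - <<'E'
from h import *
T=tool(); im=bot.read_camera('wrist'); cv2.imwrite('pics/wpad.png',im); np.save('Tpad.npy',T); print(T.round(4), bot.get_obs()['q'].round(2),proj(cam('wrist',T),[.505,.331,.015]))
E
```

```text
[[ 7.330e-01  6.803e-01 -5.000e-04  4.976e-01]
 [ 6.803e-01 -7.330e-01 -5.000e-04  2.444e-01]
 [-7.000e-04 -0.000e+00 -1.000e+00  2.310e-01]
 [ 0.000e+00  0.000e+00  0.000e+00  1.000e+00]] [-0.13  0.33 -0.54  1.82  0.19  1.05 -1.57] [[277.8913215 121.0918554]]
```

View pics/wpad.png

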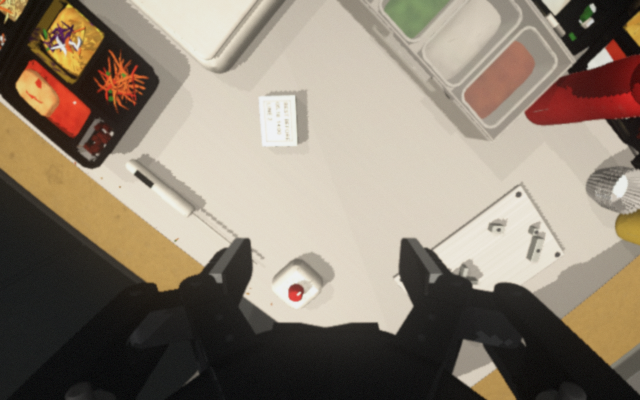

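The jig overlay fits the plate corners, with the stops where predicted and the knob dark at about (324,187), a few px ahead of the prediction. The pad's centre is at about (278,121), exactly as predicted. I'll move above it and look closer.

To row units: 0.03 m is 0.6, 0.0214 m is 0.428.

Request:
nudge_tcp(deltas={"x": [0.428,0.428,0.428,0,0,0,0,0],"y": [-0.39,-0.39,-0.39,0,0,0,0,0],"z": [0,0,0,0.6,0.6,0.6,0.4,0],"yaw": [0,0,0,0,0,0,0,0],"jaw": [0.8,0.8,0.8,0.8,0.8,0.8,0.8,0.8]})

```text
t: 4.65
eef_pos: [0.5033, 0.3299, 0.1182]
tool_rot: [0.001, 0.931, 0.364, -0.003]
contact_force: [-0.3, -0.6, 0.0]
gripper_width: 0.802
grasp_force: 0.0
```

```bash
python3 - <<'E'
from h import *
T=tool(); im=bot.read_camera('wrist'); np.save('Tpad.npy',T); cv2.imwrite('pics/wpadb.png',im)
C=cam('wrist',T);u,v=proj(C,[.505,.331,.015])[0].round().astype(int);print(u,v)
x,y=u-60,v-60;print(x,y);cv2.imwrite('pics/wpadc.png',cv2.resize(im[y:y+120,x:x+120],None,fx=5,fy=5,interpolation=cv2.INTER_CUBIC))
E
```

```text
326 193
266 133
```

View pics/wpadc.png

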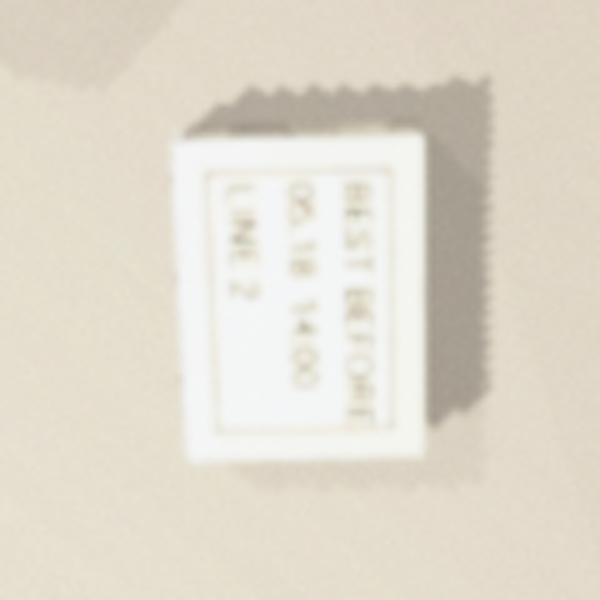

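The label pad's top corners in the crop are about (173,140), (425,132), (425,455) and (187,462).

```bash
python3 - <<'E'
from h import *
T=np.load('Tpad.npy');C=cam('wrist',T)
uv=np.array([(173,140),(425,132),(425,455),(187,462)])/5.+[266,133]
X=unproj(C,uv,.015);print(X.round(4).tolist(),X.mean(0).round(4),[np.linalg.norm(X[i]-X[(i+1)%4]).round(4) for i in range(4)])
yl=np.degrees(np.arctan2(*(X[0]+X[1]-X[2]-X[3])[1::-1]));ys=np.degrees(np.arctan2(*(X[1]+X[2]-X[0]-X[3])[1::-1]))
print(yl,ys+90,'tool',np.degrees(np.arctan2(T[1,0],T[0,0])),'delta tool',(T[:3,:3].T@(X.mean(0)-T[:3,3])).round(4))
E
```

```text
[[0.5115, 0.3672, 0.015], [0.5423, 0.3358, 0.015], [0.499, 0.2939, 0.015], [0.468, 0.3255, 0.015]] [0.5052 0.3306 0.015 ] [np.float64(0.0439), np.float64(0.0602), np.float64(0.0443), np.float64(0.0602)]
43.93074908081134 44.46654261897155 tool 42.664992395813016 delta tool [0.0026 0.0008 0.1032]
```

To row units: 0.03 m is 0.6, 0.0026 m is 0.052, -0.026 rad is -0.0248.

Request:
nudge_tcp(deltas={"x": [0.052,0,0,0,0,0,0,0,0,0,0,0],"y": [0.016,0,0,0,0,0,0,0,0,0,0,0],"z": [0.4,0.6,0.6,0.4,0.26,0,0,0,0,0,0,0],"yaw": [-0.0248,0,0,0,0,0,0,0,0,0,0,0],"jaw": [0.75,0.75,0.75,0.75,0.75,0.75,0.0,0.0,0.0,0.0,0.0,0.0]}, force=40)

```text
t: 5.9
eef_pos: [0.5083, 0.3339, 0.0102]
tool_rot: [-0.0, 0.926, 0.377, 0.002]
contact_force: [-1.0, -0.6, 7.3]
gripper_width: 0.492
grasp_force: 40.7
```

To row units: -0.03 m is -0.6, -0.02 m is -0.4.

Request:
nudge_tcp(deltas={"x": [0,0,0,0,0,0],"y": [0,0,0,0,0,0],"z": [-0.4,-0.6,-0.6,-0.6,0,0],"yaw": [0,0,0,0,0,0],"jaw": [0,0,0,0,0,0]})

```text
t: 6.5
eef_pos: [0.5077, 0.3331, 0.1194]
tool_rot: [-0.0, 0.926, 0.377, 0.001]
contact_force: [0.3, -0.2, -0.6]
gripper_width: 0.493
grasp_force: 40.7
```

```bash
python3 - <<'E'
from h import *
T=tool(); im=bot.read_camera('wrist'); np.save('Tg.npy',T); cv2.imwrite('pics/wg.png',im)
C=cam('wrist',T); print(T.round(4)); P=[(T@[x,y,z,1])[:3] for x in(-.035,-.005,.026) for y in (-.022,.022) for z in (-.016,)]
print(proj(C,P).round())
cv2.imwrite('pics/wgc.png',cv2.resize(im[110:310,220:430],None,fx=3,fy=3,interpolation=cv2.INTER_CUBIC))
E
```

```text
[[ 7.155e-01  6.986e-01  2.000e-03  5.077e-01]
 [ 6.986e-01 -7.155e-01  9.000e-04  3.331e-01]
 [ 2.100e-03  8.000e-04 -1.000e+00  1.194e-01]
 [ 0.000e+00  0.000e+00  0.000e+00  1.000e+00]]
[[285. 319.]
 [367. 319.]
 [282. 270.]
 [370. 270.]
 [280. 211.]
 [373. 211.]]
```

View pics/wgc.png

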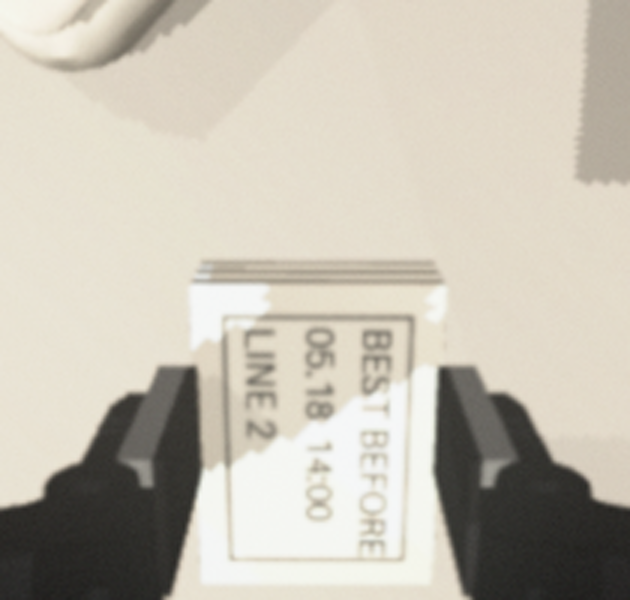

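```bash
python3 - <<'E'
from h import *
T=np.load('Tg.npy');C=cam('wrist',T)
uv=np.array([(190,284),(445,284),(431,582),(202,582)])/3.+[220,110]
for zt in(-.002,-.005,-.008):
    X=unproj(C,uv,T[2,3]-zt);c=X.mean(0)
    print(zt,[np.linalg.norm(X[i]-X[(i+1)%4]).round(4) for i in range(4)],(T[:3,:3].T@(c-T[:3,3])).round(4))
p=[.5492,-.026,-.1083];c,s=np.cos(p[2]),np.sin(p[2]);k=.70711
def L(x,y):
    a,b=.088+k*(x-y),k*(x+y); return np.array([p[0]+c*a-s*b,p[1]+s*a+c*b])
t=L(-.022-.018,.0305+.014);print('place',t.round(4),'home',L(-.022,.0305).round(4))
yaw=p[2]+np.pi*3/4; off=-.005
e=t-off*np.array([np.cos(yaw),np.sin(yaw)]);print('tcp target',e.round(4),'yaw',yaw,'turn',-(yaw-np.arctan2(T[1,0],T[0,0])))
print('tool delta',(T[:3,:3].T@(np.r_[e,T[2,3]]-T[:3,3])).round(4))
E
```

```text
-0.002 [np.float64(0.0443), np.float64(0.0606), np.float64(0.0445), np.float64(0.0606)] [-0.0054 -0.0002 -0.002 ]
-0.005 [np.float64(0.0433), np.float64(0.0593), np.float64(0.0435), np.float64(0.0593)] [-0.0038 -0.0002 -0.005 ]
-0.008 [np.float64(0.0424), np.float64(0.058), np.float64(0.0426), np.float64(0.058)] [-0.0022 -0.0002 -0.008 ]
place [ 0.5776 -0.0259] home [ 0.6004 -0.0255]
tcp target [ 0.5745 -0.022 ] yaw 2.247894490192345 turn -1.4744595055890342
tool delta [-2.003e-01  3.007e-01 -2.000e-04]
```

The pad is gripped square, with its centre about 4.5 mm behind the TCP and its underside about 10 mm beyond it. I'll carry it to the jig now.

To row units: 0.025 m is 0.5, -0.0167 m is -0.334.

Request:
nudge_tcp(deltas={"x": [-0.334,-0.334,-0.334,-0.334,-0.334,-0.334,-0.334,-0.334,-0.334,-0.334,-0.334,-0.334,0],"y": [0.5,0.5,0.5,0.5,0.5,0.5,0.5,0.5,0.5,0.5,0.5,0.5,0],"z": [0,0,0,0,0,0,0,0,0,0,0,0,0],"yaw": [0,0,0,0,0,0,0,0,0,0,0,0,0],"jaw": [0,0,0,0,0,0,0,0,0,0,0,0,0]})

```text
t: 7.85
eef_pos: [0.573, -0.0277, 0.1166]
tool_rot: [0.001, 0.927, 0.374, -0.002]
contact_force: [0.3, -0.4, -0.8]
gripper_width: 0.489
grasp_force: 40.7
```

Request:
nudge_tcp(deltas={"x": [0,0,0,0,0,0,0,0,0,0,0,0,0,0],"y": [0,0,0,0,0,0,0,0,0,0,0,0,0,0],"z": [0,0,0,0,0,0,0,0,0,0,0,0,0,0],"yaw": [-0.1175,-0.1175,-0.1175,-0.1175,-0.1175,-0.1175,-0.1175,-0.1175,-0.1175,-0.1175,-0.1175,-0.1175,0,0],"jaw": [0,0,0,0,0,0,0,0,0,0,0,0,0,0]})

```text
t: 9.25
eef_pos: [0.5729, -0.0212, 0.1175]
tool_rot: [-0.001, 0.433, 0.902, -0.0]
contact_force: [0.3, 0.4, 0.1]
gripper_width: 0.491
grasp_force: 40.7
```

```bash
python3 - <<'E'
from h import *
T=tool();e=np.array([.5748,-.0224,T[2,3]])
print('delta',(T[:3,:3].T@(e-T[:3,3])).round(4),'turn',np.arctan2(T[1,0],T[0,0])-2.2479,bot.get_obs()['q'].round(2))
E
```

```text
delta [-0.0021  0.0007 -0.    ] turn -0.0009841824404444033 [ 0.54  0.58 -0.81  1.86  0.51  0.93  0.17]
```

To row units: 0.03 m is 0.6, 0.02 m is 0.4.

Request:
nudge_tcp(deltas={"x": [-0.04,0,0,0,0,0,0,0],"y": [0.02,0,0,0,0,0,0,0],"z": [0.4,0.6,0.4,0.2,0.2,0.08,0,0],"yaw": [0,0,0,0,0,0,0,0],"jaw": [0,0,0,0,0,0,0,0]})

```text
t: 10.05
eef_pos: [0.5761, -0.0224, 0.025]
tool_rot: [0.001, 0.431, 0.902, 0.0]
contact_force: [0.5, 0.7, -0.5]
gripper_width: 0.49
grasp_force: 40.7
```

```bash
python3 - <<'E'
from h import *
T=tool();e=np.array([.5748,-.0224,T[2,3]])
print('delta',(T[:3,:3].T@(e-T[:3,3])).round(4))
a=bot.read_camera('scene');b=bot.read_camera('side')
z=lambda im,x,y,w,h,k: cv2.resize(im[y:y+h,x:x+w],None,fx=k,fy=k,interpolation=cv2.INTER_CUBIC)
cv2.imwrite('pics/pl.png',np.vstack([z(a,270,130,150,70*2-20,5)[:,:750][:300],z(b,244,200,150,60,5)]))
E
```

```text
delta [ 0.0009 -0.001  -0.    ]
```

No contact yet, so I'll lower in small steps until it touches.

To row units: 0.003 m is 0.06, 0.002 m is 0.04.

Request:
nudge_tcp(deltas={"x": [0,0,0],"y": [0,0,0],"z": [0.06,0.04,0],"yaw": [0,0,0],"jaw": [0,0,0]})

```text
t: 10.45
eef_pos: [0.5753, -0.0227, 0.019]
tool_rot: [-0.0, 0.431, 0.902, -0.0]
contact_force: [0.2, -0.0, -0.6]
gripper_width: 0.489
grasp_force: 40.7
```

Request:
nudge_tcp(deltas={"x": [0,0],"y": [0,0],"z": [0.04,0],"yaw": [0,0],"jaw": [0,0]})

```text
t: 10.65
eef_pos: [0.5757, -0.0226, 0.0182]
tool_rot: [0.0, 0.431, 0.902, -0.0]
contact_force: [-3.7, -1.6, 9.5]
gripper_width: 0.492
grasp_force: 41.9
```

To row units: -0.03 m is -0.6, -0.02 m is -0.4.

Request:
nudge_tcp(deltas={"x": [0,0,0,0,0,0,0,0,0,0,0],"y": [0,0,0,0,0,0,0,0,0,0,0],"z": [0,0,0,0,-0.2,-0.4,-0.6,-0.6,-0.6,0,0],"yaw": [0,0,0,0,0,0,0,0,0,0,0],"jaw": [0.62,0.62,0.62,0.62,0.62,0.62,0.62,0.62,0.62,0.62,0.62]})

```text
t: 11.75
eef_pos: [0.576, -0.0227, 0.1383]
tool_rot: [0.001, 0.431, 0.902, 0.0]
contact_force: [-0.2, 0.3, -0.4]
gripper_width: 0.623
grasp_force: 0.0
```

```bash
python3 - <<'E'
from h import *
T=tool(); im=bot.read_camera('wrist'); np.save('Tj.npy',T); cv2.imwrite('pics/wj.png',im); print(T.round(3))
E
```

```text
[[-0.628  0.778  0.002  0.576]
 [ 0.778  0.628 -0.001 -0.023]
 [-0.001  0.001 -1.     0.138]
 [ 0.     0.     0.     1.   ]]
```

View pics/wj.png

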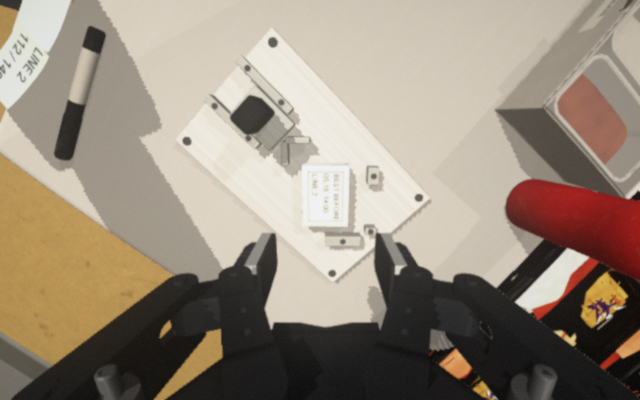

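Pad lies flat on the plate at about (327,195), with a long side facing the long stop blocks (373,175)/(370,230) and an end facing the short stop (342,240). The jaw's V is at about (290,148) and the knob at about (252,117). I'll fit the knob silhouette to get the travel.

```bash
cat > knob.py <<'E'
from h import *
from scipy.optimize import minimize
p=[.5492,-.026,-.1083];c,s=np.cos(p[2]),np.sin(p[2])
W=lambda x,y,z:[p[0]+c*x-s*y,p[1]+s*x+c*y,z]
def hull(C,kx,ky,shape):
    P=[W(kx+a,ky+b,z) for a in(-.01,.01) for b in(-.013,.013) for z in(.023,.059)]
    m=np.zeros(shape,np.uint8);cv2.fillConvexPoly(m,cv2.convexHull(np.round(proj(C,P)*16).astype(np.int32)),255,shift=4);return m
for n,f,T in[('wrist','wj',np.load('Tj.npy')),('wrist','wjig',np.load('Tjig.npy')),('scene','scene0',None),('side','side0',None)]:
    im=cv2.imread(f'pics/{f}.png');C=cam(n,T);d=(im.max(2)<60).astype(np.uint8)*255
    roi=cv2.dilate(hull(C,-.066,.012,d.shape),np.ones((25,25)));d&=roi
    best=max(((( (h:=hull(C,kx,ky,d.shape))&d)>0).sum()/((h|d)>0).sum(),kx,ky) for kx in np.arange(-.085,-.045,.001) for ky in np.arange(.002,.023,.001))
    print(f,np.round(best,3))
E
python3 knob.py
```

```text
wj [ 0.137 -0.056  0.017]
wjig [ 0.022 -0.045  0.016]
scene0 [ 0.694 -0.064  0.016]
side0 [ 0.59  -0.064  0.019]
```

```bash
for t in 80 105; do sed -i "s/im.max(2)<[0-9]*/im.max(2)<$t/" knob.py; echo $t; python3 knob.py; done; python3 - <<'E'
import cv2;im=cv2.imread('pics/wj.png').max(2);print(im[85:145:5,225:280:5])
E
```

```text
80
wj [ 0.766 -0.065  0.016]
wjig [ 0.711 -0.066  0.015]
scene0 [ 0.712 -0.064  0.016]
side0 [ 0.649 -0.064  0.019]
105
wj [ 0.805 -0.064  0.014]
wjig [ 0.794 -0.064  0.013]
scene0 [ 0.531 -0.064  0.016]
side0 [ 0.67  -0.061  0.016]
[[236 237 238 229 231 232 191 207 213 188 238]
 [235 236 237 237 231 219 220 171 205 213 187]
 [238 236 237 237 218 132 196 220 176 205 215]
 [238 237 237 230  86  68  62  58 205 175 208]
 [221 238 229  97  66  68  65  61  58 204 175]
 [180 216 120  63  66  64  66  63  61  59 214]
 [208 151  65  64  67  62  64  64  60  58 169]
 [204 178  66  66  64  65  64  59  58 139 160]
 [232 209 156  64  66  64  58  57 127 164 157]
 [233 232 204 163  61  60  57 123 153 161 164]
 [233 232 232 194 179 154 158 146 158 157 161]
 [237 232 233 233 188 156 193 155 156 157 158]]
```

To row units: 0.131 rad is 0.1251.

Request:
nudge_tcp(deltas={"x": [0,0,0,0,0,0,0,0],"y": [0,0,0,0,0,0,0,0],"z": [0,0,0,0,0,0,0,0],"yaw": [0.1251,0.1251,0.1251,0.1251,0.1251,0.1261,0,0],"jaw": [0.6,0.6,0.6,0.6,0.6,0.6,0.6,0.6]})

```text
t: 12.6
eef_pos: [0.5749, -0.0225, 0.1364]
tool_rot: [-0.0, 0.743, 0.669, -0.001]
contact_force: [-1.1, 0.4, -0.6]
gripper_width: 0.6
grasp_force: 0.0
```

```bash
cat > k.py <<'E'
from h import *
T=tool();c,s=np.cos(-.1083),np.sin(-.1083);x,y=-.0645,.0135
e=np.array([.5492+c*x-s*y,-.026+s*x+c*y,.032]);print(e.round(4),'delta',(T[:3,:3].T@(e-T[:3,3])).round(4),'turn',np.arctan2(T[1,0],T[0,0])-1.4625)
E
python3 k.py
```

```text
[ 0.4865 -0.0056  0.032 ] delta [ 0.0077 -0.0895  0.1046] turn 0.004103899005494238
```

To row units: 0.03 m is 0.6, -0.0224 m is -0.448.

Request:
nudge_tcp(deltas={"x": [0.04,0.04,0.04,0.04,0,0,0,0],"y": [-0.448,-0.448,-0.448,-0.448,0,0,0,0],"z": [0,0,0,0,0.6,0.4,0,0],"yaw": [0,0,0,0,0,0,0,0],"jaw": [0.6,0.6,0.6,0.6,0.6,0.6,0.6,0.6]})

```text
t: 13.4
eef_pos: [0.4873, -0.0048, 0.0873]
tool_rot: [-0.0, 0.744, 0.669, -0.0]
contact_force: [0.1, 0.0, 0.3]
gripper_width: 0.598
grasp_force: 0.0
```

```bash
python3 k.py
```

```text
[ 0.4865 -0.0056  0.032 ] delta [-0.0009 -0.0006  0.0553] turn 0.0020403778385391647
```

To row units: 0.02 m is 0.4, 0.01 m is 0.2.

Request:
nudge_tcp(deltas={"x": [0,0,0,0,0,0,0,0,0,0,0],"y": [0,0,0,0,0,0,0,0,0,0,0],"z": [0.4,0.4,0.2,0.08,0,0,0,0,0,0,0],"yaw": [0,0,0,0,0,0,0,0,0,0,0],"jaw": [0.6,0.6,0.6,0.6,0.6,0,0,0,0,0,0]}, force=40)

```text
t: 14.5
eef_pos: [0.4877, -0.005, 0.0341]
tool_rot: [0.0, 0.744, 0.668, 0.0]
contact_force: [-2.8, -0.7, 4.8]
gripper_width: 0.229
grasp_force: 39.4
```

```bash
python3 k.py
```

```text
[ 0.4865 -0.0056  0.032 ] delta [-0.0008 -0.0011  0.0021] turn -0.0001381930108796947
```

To row units: 0.004 m is 0.08.

Request:
nudge_tcp(deltas={"x": [0,0,0,0,0,0,0,0,0,0],"y": [0.08,0.08,0.08,0.08,0.08,0.08,0.08,0.08,0,0],"z": [0,0,0,0,0,0,0,0,0,0],"yaw": [0,0,0,0,0,0,0,0,0,0],"jaw": [0,0,0,0,0,0,0,0,0,0]})

```text
t: 15.5
eef_pos: [0.52, -0.0086, 0.0341]
tool_rot: [0.001, 0.744, 0.668, 0.001]
contact_force: [-0.5, -0.8, 6.5]
gripper_width: 0.226
grasp_force: 39.6
```

```bash
python3 k.py
```

```text
[ 0.4865 -0.0056  0.032 ] delta [-0.0006 -0.0336  0.0021] turn -0.00036128938421309265
```

To row units: 0.002 m is 0.04.

Request:
nudge_tcp(deltas={"x": [0,0,0,0,0],"y": [0.04,0.04,0.04,0,0],"z": [0,0,0,0,0],"yaw": [0,0,0,0,0],"jaw": [0,0,0,0,0]})

```text
t: 16.0
eef_pos: [0.5256, -0.0093, 0.0341]
tool_rot: [0.0, 0.744, 0.668, 0.0]
contact_force: [-1.4, -1.0, 6.0]
gripper_width: 0.225
grasp_force: 39.8
```

Request:
nudge_tcp(deltas={"x": [0,0,0,0],"y": [0.04,0.02,0,0],"z": [0,0,0,0],"yaw": [0,0,0,0],"jaw": [0,0,0,0]})

```text
t: 16.4
eef_pos: [0.5283, -0.0096, 0.0341]
tool_rot: [0.0, 0.744, 0.668, -0.0]
contact_force: [-3.3, -1.3, 7.8]
gripper_width: 0.226
grasp_force: 39.9
```

To row units: 0.001 m is 0.02.

Request:
nudge_tcp(deltas={"x": [0,0,0,0],"y": [0.02,0.02,0,0],"z": [0,0,0,0],"yaw": [0,0,0,0],"jaw": [0,0,0,0]})

```text
t: 16.8
eef_pos: [0.529, -0.0096, 0.0341]
tool_rot: [-0.0, 0.744, 0.668, -0.001]
contact_force: [-7.2, -1.4, 13.2]
gripper_width: 0.228
grasp_force: 40.6
```

Request:
nudge_tcp(deltas={"x": [0,0,0,0],"y": [0.02,0.02,0,0],"z": [0,0,0,0],"yaw": [0,0,0,0],"jaw": [0,0,0,0]})

```text
t: 17.2
eef_pos: [0.529, -0.0097, 0.0341]
tool_rot: [-0.001, 0.744, 0.668, -0.003]
contact_force: [-12.3, 0.2, 20.5]
gripper_width: 0.221
grasp_force: 41.6
```

To row units: 0.001 m is 0.02.

Request:
nudge_tcp(deltas={"x": [0,0,0],"y": [0.02,0,0],"z": [0,0,0],"yaw": [0,0,0],"jaw": [0,0,0]})

```text
t: 17.5
eef_pos: [0.5291, -0.0097, 0.034]
tool_rot: [-0.001, 0.744, 0.668, -0.003]
contact_force: [-15.5, 0.5, 22.9]
gripper_width: 0.225
grasp_force: 42.2
```

```bash
python3 k.py; python3 - <<'E'
from h import *
a=bot.read_camera('scene');b=bot.read_camera('side')
z=lambda im,x,y,w,h,k: cv2.resize(im[y:y+h,x:x+w],None,fx=k,fy=k,interpolation=cv2.INTER_CUBIC)
cv2.imwrite('pics/end1.png',np.vstack([z(a,300,190,110,60,5),z(b,270,218,110,60,5)]))
E
```

```text
[ 0.4865 -0.0056  0.032 ] delta [-0.0005 -0.0427  0.0023] turn 0.0005829171805511457
```

View pics/end1.png

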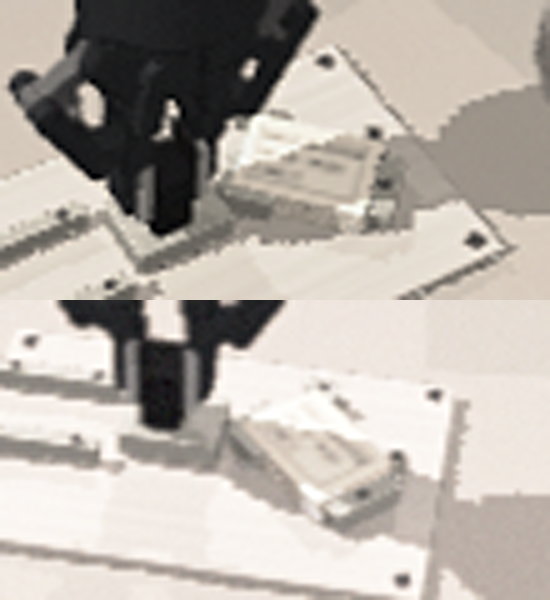

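The pad sits in the corner in both views. As a final check, I'll overlay the outline of the home pose.

```bash
python3 - <<'E'
from h import *
p=[.5492,-.026,-.1083];c,s=np.cos(p[2]),np.sin(p[2]);k=.70711
def L(x,y,z):
    a,b=.088+k*(x-y),k*(x+y); return [p[0]+c*a-s*b,p[1]+s*a+c*b,z]
o=[]
for n,x,y in[('scene',300,190),('side',270,218)]:
    im=bot.read_camera(n);C=cam(n);g=cv2.resize(im[y:y+60,x:x+110],None,fx=7,fy=5*7/5,interpolation=cv2.INTER_CUBIC)[:, :770]
    q=((proj(C,[L(0,0,.023),L(-.044,0,.023),L(-.044,.061,.023),L(0,.061,.023)])+.5-[x,y])*7).round().astype(np.int32)
    cv2.polylines(g,[q],True,(0,0,255),1);o.append(g[100:400])
cv2.imwrite('pics/end2.png',np.vstack(o)); g=bot.get_obs(); print(g['t'],g['contact_force'],g['eef_pos'])
E
```

```text
17.7 [-15.71475508   0.47954481  22.75621144] [ 0.52905977 -0.00969652  0.03402204]
```

View pics/end2.png

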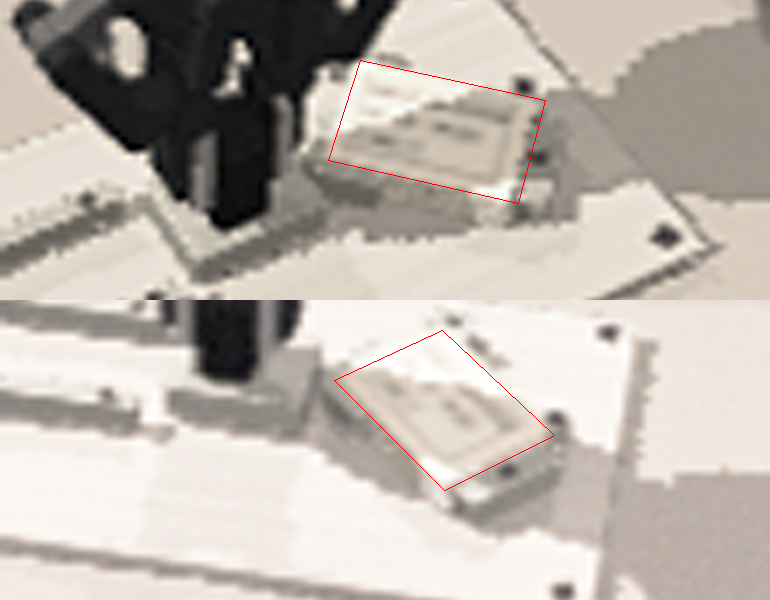

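The outline matches the pad in both views, the travel is about 50 mm and the push is steady at 15.7 N.

```bash
python3 -c "
from station import bot
print(bot.hand_in())"
```

```text
the job is handed in; nothing more can be done
None
```

I handed in the job with the pad pushed into the corner against both stops as far as the cameras show, the gripper still holding the knob, and a steady push of about 15.7 N; the hand-in gave no verdict.

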